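# Turn the spice turntable so the red-capped jar faces front

## Task

Turn the round spice turntable on the counter until the jar with the red cap stands at the front, in line with the white arrow on the turquoise base, and leave the turntable at rest. The pegs standing on its rim are there to push it round by. The red-capped and yellow-capped jars must stay standing in their cups all the while.

Things in the scene. Friction and masses are not known exactly. Their poses are not given: they have to be found in the camera images.
- turntable: Cream disc, 300 across, top 30.5 above the counter; turns either way on an upright axis, light friction (0.08 N m) stops it at once. Origin on the axis, 17 above the counter. 5 turquoise pegs (18 across, 45 tall, tops at 75.5) on the rim 135 from the axis, at 0, 72, 144, 216, 288 deg from its +x, counter-clockwise from above. 5 jars midway between, 80 from the axis, tops at 95.5. (mm)
- red_jar_mid (a point): Centre (half-way up, 63 above the counter) of the wanted jar: amber with a red cap, 42 across, 65 tall. It stands loose in a cup (52 across, 14 deep) 80 from the turntable's axis and is carried round with it; it starts about 72 deg (60 to 84) to one side of the front. Green, black and blue capped jars of the same size are fixed to the disc. (mm)
- yellow_jar_mid (a point): Centre (half-way up, 63 above the counter) of the yellow-capped amber jar, same size, loose in a like cup on the turntable, starting on the other side of the front from the red one. Not the one wanted. (mm)
- front_mark (a point): White arrow on the tongue of the fixed turquoise base, 13 above the counter, 175 from the turntable's axis, just outside the disc's edge on the robot's side. Tongue 70 wide, 12 high, reaching 215 from the axis. Front is the direction from the axis to this point; the point's +x points back to the axis, z up. (mm)
There are look-alikes about, which are no part of the job. Leave any pink look-alike of the part that bears yellow_jar_mid alone. What is shaped like the part that bears red_jar_mid but purple is not meant.

How it is judged (in metres and radians):
At the end, for the whole second after the job is handed in: The red-capped jar stands upright in its cup at the front of the turntable, its centre within 16.5 mm (about 12 degrees of turn) to either side of the line from the axis to the white arrow; the yellow-capped jar also stands upright in its cup; the turntable is at rest (under 0.05 rad/s) (y of red_jar_mid in the frame of front_mark between -0.0165 and 0.0165 m and x of red_jar_mid in the frame of front_mark between 0.07 and 0.12 m and height (world z) of red_jar_mid between 0.056 and 0.07 m and angle between each of red_jar_mid, yellow_jar_mid's own z axis and vertical below 0.2 rad and height (world z) of yellow_jar_mid between 0.056 and 0.07 m and angular speed of turntable below 0.05 rad/s); the robot touches nothing.
It fails at once if the red-capped or yellow-capped jar is lifted out of its cup (height (world z) of any of red_jar_mid, yellow_jar_mid above 0.076 m).
It fails at once if the red-capped or yellow-capped jar is tipped over (angle between any of red_jar_mid, yellow_jar_mid's own z axis and vertical above 0.5 rad).
It also fails if it takes over 38 s, if anything falls off the work surface, if the arm or the gripper's body presses on something with over 40 N, if the wrist force passes 120 N, or if a joint passes its speed limit or range.

## Robot

A 6-joint arm with a two-finger parallel gripper is mounted at the origin on the work surface. World frame = base frame: x ahead of the robot, y to its left, z up, the work surface at z = 0. Lengths are in m, angles in degrees, forces in N, time in s.
With the tool pointing down it reaches from about 0.275 to 0.725 m from the base axis. Payload 15.9 kg.
Tool frame: the origin (TCP) lies at the very end of the fingers, on their centre line; the grasp point (between the pads) lies 19 mm behind it; y points along the fingers, z is the direction in which the jaws open and shut, and the axes are right-handed (so a half turn about y gives the same grasp; the last joint's range is limited). The gripper opens to 85 mm and grips with 20 to 120 N. Pads are 22 mm wide; open, the fingers measure 114 mm over their backs; the gripper's body (76 mm by 85 mm) begins 54 mm behind the grasp point. The pads swing forward as they close: fully open they stand 13 mm farther back than shut.
Start: joints at [-74.656, 12.198, -1.971, 75.831, 0, 90], TCP at [0.132, -0.482, 0.231] pointing down, gripper open.
Joint ranges: [-170.91, 170.91], [-42.67, 98.43], [-65.05, 77.54], [-120.47, 116.71], [-90, 82.35], [-180, 180]. Speed limits (degrees/s): [108.29, 108.29, 136.94, 147.25, 180, 180].

## Interface

Orientations are given as a 3x3 rotation matrix whose columns are the frame's x, y, z axes.
In Python, from rig import readout, get_image, camera_model, job, look_for, landmark_of gives the robot as it stands. The module is installed in compiled form; this text tells all that it offers.
- The arm moves only by the shell command python3 -m inch 'ROWS' [FORCE]. ROWS is JSON, a list of rows, each an object with "gripper": the closure, from 0 (fully open) to 1 (shut); "translation": the shift along the tool's x, y, z in m, a list of three; "rotation": the turn, a rotation vector about the tool's x, y, z in rad, a list of three. In form: [{"gripper": gripper, "translation": [x, y, z], "rotation": [ax, ay, az]}, ...]. A call has exactly 10 rows; each row shifts and turns the commanded pose from where the row before left it, along the tool's axes as they then stand; what a row does not reach is not made up. A row lasts 1/8 s, in which the tool goes at most 62.5 mm and 10.7 degrees, less where a joint would pass 70% of its speed; a pose out of reach is approached as far as the arm can. A call with a gripper value outside its range is refused whole. The fingers move at their own pace and stop on an object; FORCE is the grip in N (left out, the last holds). Time passes only in rows, so rows that do not move let the fingers close, or fill a call up. It gives the time, the measured TCP pose, the force and the opening at its end, in the units of the state.
- readout.observe(): the state, without advancing time (a new reading comes with each control period).
- get_image(name): name is "scene" or "top" or "wrist"; returns the picture (480x640x3 uint8, red, green, blue); there is no depth.
- camera_model(name): a dict with "K" (3x3 intrinsics, pixels), "xyz" and "rotation" of the camera in the world. Camera axes: x right, y down, z forward; pixel columns grow to the right and rows downward; lengths in m; the calibration is good to about 2 mm. The wrist camera is an equidistant fisheye: a pixel r from the principal point sees the ray r / f radians off the axis. A picture is of the moment at which its call begins: read the wrist's pose just before it. camera_model takes no time and is no camera call; for the wrist camera it gives the pose at the moment of the call.
- job.hand_in(): hands the job in, once; it reports no verdict.
Trained networks look in the newest picture that a camera, given by its name, has taken for a name from the list of things; names that differ only in an ending like _2 or _b are one class to them, and where a whole thing is asked for, a point or a joint stands for the part that bears it (a point fixed in the world has none). Each returns a list of dicts, best first, with "confidence" (0 to 1); they miss things now and then, are a little off and sometimes report something else, mostly with a low value. They report only what shows in the picture. A call takes as long as a camera call. They do not tell look-alikes from the thing itself.
- look_for(thing, camera): "point" ([column, row] in pixels, amid what is visible of it).
- landmark_of(thing, camera): "point" ([column, row] in pixels: a listed point, or the origin of a listed thing).
The state is a dict: "clock": time; "q": joint angles; "qvel": joint speeds; "joint_torque": joint torques, N m; "tcp_pos": TCP position; "eef_rot": TCP orientation; "contact_force": force on the tool from outside, world axes, zero at the start; "torque": the same for the moment, N m; "finger_gap": finger opening in m.
Only numpy, scipy, OpenCV 4.12 (cv2) and the standard library are available. Lean on these libraries where they do the work, as an engineer would, in place of code of your own. Each camera call takes 0.05 s, during which the arm holds its last target.

## Working session

There is one attempt and no reset: what is moved stays moved. The work goes in short steps, Python scripts to look and compute and a shell command to move; the robot and the scene stay as the last step left them, time stands still between calls to the robot, and variables do not carry over. Pictures are saved under pics/ and viewed, and the job is handed in when it is done.

```bash
mkdir -p pics
python3 - <<'E'
from rig import *
import cv2
s=readout.observe();print({k:s[k] for k in('clock','tcp_pos','eef_rot','finger_gap')})
for n in("top","scene"):
    im=get_image(n);cv2.imwrite(f"pics/{n}0.png",im[...,::-1])
    print(n,camera_model(n))
    for t in("turntable","red_jar_mid","yellow_jar_mid","front_mark"):
        print(t,[(d['point'],d['confidence']) for d in landmark_of(t,n)[:4]])
print(readout.observe()['clock'])
E
```

```text
{'clock': 0.0, 'tcp_pos': array([ 0.1322197 , -0.48185018,  0.23082007]), 'eef_rot': array([[-9.64345498e-01, -3.13236882e-04,  2.64646296e-01],
       [-2.64646481e-01,  1.07940622e-03, -9.64344894e-01],
       [ 1.64075306e-05, -9.99999368e-01, -1.12381756e-03]]), 'finger_gap': 0.08531281556631971}
top {'K': array([[463.04032354,   0.        , 315.05342447],
       [  0.        , 463.04032354, 237.95995522],
       [  0.        ,   0.        ,   1.        ]]), 'xyz': array([0.42708569, 0.05389698, 0.82458059]), 'rotation': array([[-0.01145988, -0.98952355,  0.14391601],
       [-0.999745  ,  0.01413904,  0.01760721],
       [-0.01945758, -0.14367753, -0.98943326]])}
turntable [([334.4, 210.2], 0.75)]
red_jar_mid [([285.1, 207.7], 0.82), ([164.6, 212.2], 0.74)]
yellow_jar_mid [([487.9, 258.6], 0.83), ([375.0, 231.5], 0.73)]
front_mark [([303.3, 311.8], 0.82)]
scene {'K': array([[452.22863883,   0.        , 314.52183035],
       [  0.        , 452.22863883, 239.67029504],
       [  0.        ,   0.        ,   1.        ]]), 'xyz': array([1.02145283, 0.20518861, 0.72834308]), 'rotation': array([[-0.28738315,  0.75551093, -0.58873946],
       [ 0.95772007,  0.21797539, -0.18777376],
       [-0.01353442, -0.61781062, -0.78621044]])}
turntable [([295.8, 281.3], 0.96)]
red_jar_mid [([464.8, 317.5], 0.75), ([341.8, 277.6], 0.6)]
yellow_jar_mid [([188.0, 216.5], 0.98), ([274.8, 238.5], 0.74)]
front_mark [([345.5, 219.6], 0.75)]
0.5
```

View pics/top0.png

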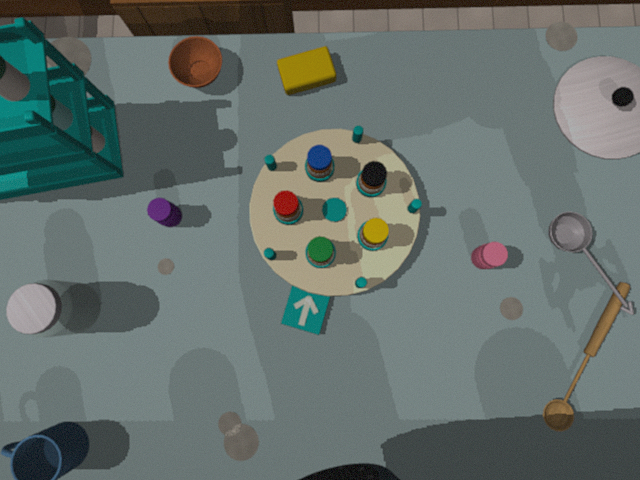

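View pics/scene0.png

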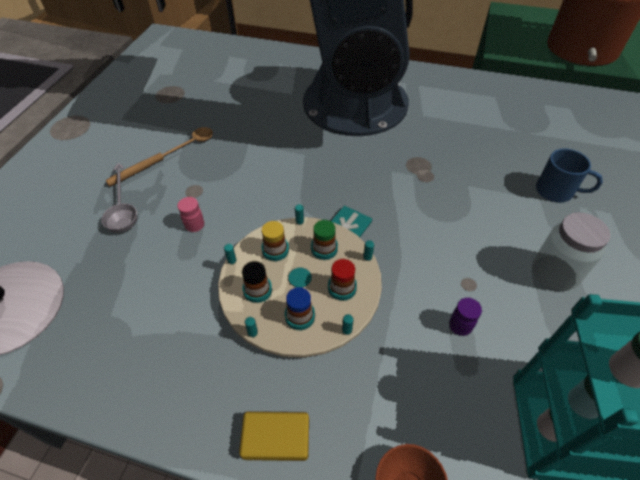

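```bash
cat > h.py <<'E'
import numpy as np
from rig import *
def ray(n,p,z):
    c=camera_model(n);d=c['rotation']@np.linalg.solve(c['K'],[p[0],p[1],1.])
    return c['xyz']+d*(z-c['xyz'][2])/d[2]
def px(n,X):
    c=camera_model(n);v=c['K']@(c['rotation'].T@(np.array(X)-c['xyz']));return v[:2]/v[2]
E
python3 - <<'E'
from h import *
P={'top':dict(tt=(334.4,210.2,.017),r1=(285.1,207.7,.063),r2=(164.6,212.2,.063),y1=(487.9,258.6,.063),y2=(375,231.5,.063),f=(303.3,311.8,.013)),
'scene':dict(tt=(295.8,281.3,.017),r1=(464.8,317.5,.063),r2=(341.8,277.6,.063),y1=(188,216.5,.063),y2=(274.8,238.5,.063),f=(345.5,219.6,.013))}
for n in P:
    for k,(u,v,z) in P[n].items(): print(n,k,ray(n,(u,v),z).round(4))
E
```

```text
top tt [0.5939 0.0333 0.017 ]
top r1 [0.59   0.1172 0.063 ]
top r2 [0.5854 0.3207 0.063 ]
top y1 [ 0.4996 -0.2156  0.063 ]
top y2 [ 0.5473 -0.0323  0.063 ]
top f [0.4162 0.0902 0.013 ]
scene tt [0.5931 0.0301 0.017 ]
scene r1 [0.6104 0.3298 0.063 ]
scene r2 [0.591  0.1166 0.063 ]
scene y1 [ 0.5367 -0.2086  0.063 ]
scene y2 [ 0.5412 -0.0262  0.063 ]
scene f [0.417 0.081 0.013]
```

The top view shows the red cap at about (285,207), the hub at (334,210) and the arrow at (304,310). The nearest peg is the lower right one at (361,283). The purple and pink jars, at (163,211) and (490,256), are the look-alikes. The red jar needs about 71° counter-clockwise. Next I'll refine the axis, phase and front direction from the saved pictures.

```bash
cat >> h.py <<'E'
import cv2
from scipy.optimize import least_squares
def blobs(im,lo,hi,amin=25):
    h=cv2.cvtColor(im,cv2.COLOR_BGR2HSV);m=cv2.inRange(h,lo,hi)
    n,l,st,c=cv2.connectedComponentsWithStats(m)
    return [(c[i].round(1),st[i,4],st[i,:4]) for i in range(1,n) if st[i,4]>=amin]
E
python3 - <<'E'
from h import *
for n in('top','scene'):
    im=cv2.imread(f'pics/{n}0.png')
    print(n)
    for k,lo,hi in(('turq',(80,120,60),(95,255,255)),('red',(0,200,110),(4,255,255)),('yel',(22,180,140),(32,255,255)),('grn',(55,150,50),(75,255,255)),('blu',(108,150,50),(125,255,255))):
        for b in blobs(im,lo,hi):
            if b[1]<5000: print(k,b[0],b[1],b[2].tolist(),ray(n,b[0],.0755 if k=='turq' else .0955)[:2].round(4))
E
```

```text
top
turq [357.  131.9] 98 [353, 126, 10, 15] [ 0.7159 -0.0057]
turq [268.8 159.5] 76 [265, 155, 9, 11] [0.6703 0.1434]
turq [318.5 173.6] 102 [305, 159, 29, 22] [0.6445 0.0602]
turq [367.7 188.8] 106 [357, 171, 29, 26] [ 0.6171 -0.021 ]
turq [334.  209.2] 439 [322, 198, 24, 24] [0.5835 0.0354]
turq [414.5 205.3] 127 [408, 199, 14, 14] [ 0.588 -0.097]
turq [289.8 216.4] 85 [273, 200, 30, 24] [0.5725 0.1084]
turq [367.6 241.8] 89 [358, 223, 29, 28] [ 0.5285 -0.0183]
turq [316.3 261.1] 62 [306, 246, 28, 22] [0.4981 0.0656]
turq [268.6 252.7] 76 [264, 248, 10, 10] [0.5128 0.1433]
turq [360.9 282.2] 89 [356, 277, 11, 11] [ 0.463  -0.0057]
turq [304.9 311.1] 1161 [281, 286, 49, 49] [0.4181 0.0848]
red [285.2 202.4] 391 [274, 191, 24, 24] [0.5917 0.1143]
yel [304.9  67. ] 1493 [277, 47, 57, 42] [0.824  0.0806]
yel [375.5 229.9] 464 [364, 218, 24, 24] [ 0.5447 -0.0295]
grn [320.  248.8] 464 [308, 237, 25, 25] [0.5157 0.0592]
blu [318.8 157.2] 339 [308, 145, 23, 25] [0.6663 0.0592]
scene
turq [299.7 211.5] 80 [295, 205, 8, 18] [0.4742 0.0019]
turq [342.7 214.1] 180 [331, 206, 25, 18] [0.4578 
[... 694 characters left out ...]
 0.1496]
turq [251.3 325.4] 117 [246, 318, 11, 18] [0.7279 0.0022]
turq [568.8 385.8] 530 [556, 369, 30, 65] [0.6888 0.482 ]
turq [537.3 413.1] 365 [528, 398, 20, 56] [0.7422 0.4382]
turq [556.7 423.3] 137 [551, 401, 12, 45] [0.749  0.4638]
turq [527.2 450. ] 80 [524, 435, 8, 30] [0.7963 0.4252]
turq [607.2 455.9] 481 [570, 450, 70, 14] [0.7739 0.5263]
turq [574.9 475.2] 499 [535, 469, 93, 11] [0.8104 0.4844]
red [343.1 268.8] 294 [333, 260, 21, 18] [0.5942 0.1185]
yel [272.3 230.1] 216 [263, 223, 19, 15] [ 0.5476 -0.0259]
yel [275.3 434.7] 2613 [242, 414, 66, 43] [0.8782 0.0988]
grn [324.4 229.4] 279 [315, 221, 19, 19] [0.5199 0.0644]
blu [298.2 299.3] 436 [287, 288, 23, 24] [0.6721 0.0639]
```

Run:
```python
from h import *
peg=[(344,'top',357,131.9),(56,'top',268.8,159.5),(272,'top',414.5,205.3),(128,'top',268.6,252.7),(200,'top',360.9,282.2),
(200,'scene',299.7,211.5),(128,'scene',369.7,247.4),(272,'scene',230,252.1),(56,'scene',348.3,321.8),(344,'scene',251.3,325.4)]
cap=[(92,'top',285.2,202.4),(236,'top',375.5,229.9),(164,'top',320,248.8),(20,'top',318.8,157.2),
(92,'scene',343.1,268.8),(236,'scene',272.3,230.1),(164,'scene',324.4,229.4),(20,'scene',298.2,299.3)]
def res(p,cams=('top','scene')):
    o=[]
    for L,r,z in((peg,.135,None),(cap,.08,None)):
        for a,n,u,v in L:
            if n not in cams: continue
            zz={('top',.135):p[3],('scene',.135):p[4],('top',.08):.093,('scene',.08):.090}[n,r]
            t=np.radians(a)+p[2]
            o+=list(px(n,(p[0]+r*np.cos(t),p[1]+r*np.sin(t),zz))-(u,v))
    return o
for c in(('top',),('scene',),('top','scene')):
    s=least_squares(lambda p:res(p,c),[.593,.032,0,.07,.06]);print(c,s.x[:2].round(4),np.degrees(s.x[2]).round(2),s.x[3:].round(4),np.sqrt(np.mean(s.fun**2)).round(2))
ax=s.x[:2]
im=cv2.imread('pics/top0.png');h=cv2.cvtColor(im,cv2.COLOR_BGR2HSV);m=cv2.inRange(h,(80,120,60),(95,255,255))
n,l,st,c=cv2.connectedComponentsWithStats(m);i=l[300,288] or l[325,300];ys,xs=np.where(l==i)
r=cv2.minAreaRect(np.c_[xs,ys].astype(np.float32))
B=np.array([ray('top',b,.012)[:2] for b in cv2.boxPoints(r)]);print(B.round(4))
for j in range(4):
    e=B[(j+1)%4]-B[j];print(np.linalg.norm(e).round(4),np.degrees(np.arctan2(e[1],e[0])).round(1))
# white arrow
w=cv2.inRange(h,(0,0,150),(180,60,255));w[:286]=0;w[336:]=0;w[:,:281]=0;w[:,331:]=0
ys,xs=np.where(w);P=np.array([ray('top',b,.013)[:2] for b in zip(xs,ys)]);c=P.mean(0);d=c-ax
print('arrow',c,np.hypot(*d),np.degrees(np.arctan2(d[1],d[0])),np.degrees(np.arctan2(*(B.mean(0)-ax)[::-1])))
```

```text
('top',) [0.592 0.035] -2.29 [0.0656 0.06  ] 0.44
('scene',) [0.5916 0.0386] -1.86 [0.6706 0.0608] 0.49
('top', 'scene') [0.5914 0.0366] -2.09 [0.0677 0.0595] 0.88
[[0.3976 0.13  ]
 [0.4616 0.1101]
 [0.4407 0.0435]
 [0.3773 0.064 ]]
0.067 -17.2
0.0698 -107.4
0.0667 162.1
0.0691 72.8
arrow [0.43704367 0.07697152] 0.15958007337743482 165.35056094977904 163.71572621461658
```

```bash
python3 -m inch '[{"gripper":0.5,"translation":[-0.041,0,-0.034],"rotation":[0,0,0]},{"gripper":0.5,"translation":[-0.041,0,-0.034],"rotation":[0,0,0]},{"gripper":0.5,"translation":[-0.041,0,-0.034],"rotation":[0,0,0]},{"gripper":0.5,"translation":[-0.041,0,-0.034],"rotation":[0,0,0]},{"gripper":0.5,"translation":[-0.041,0,-0.034],"rotation":[0,0,0]},{"gripper":0.5,"translation":[-0.041,0,-0.034],"rotation":[0,0,0]},{"gripper":0.5,"translation":[-0.041,0,-0.034],"rotation":[0,0,0]},{"gripper":0.5,"translation":[-0.041,0,-0.034],"rotation":[0,0,0]},{"gripper":0.5,"translation":[-0.041,0,-0.034],"rotation":[0,0,0]},{"gripper":0.5,"translation":[-0.041,0,-0.034],"rotation":[0,0,0]}]'
```

```text
clock: 1.75
tcp_pos: [0.4386, -0.0441, 0.2315]
eef_rot: [[-0.964, 0.001, 0.265], [-0.265, -0.0, -0.964], [-0.001, -1.0, 0.0]]
contact_force: [0.9, -0.7, 0.2]
finger_gap: 0.0427
```

```bash
cat >> h.py <<'E'
def togo(X,ang):
    s=readout.observe();R=s['eef_rot'];p=s['tcp_pos']
    a=np.degrees(np.arctan2(R[1,0],R[0,0]))%360
    print('t',round(float(s['clock']),2),'tcp',p.round(4),'xang',a.round(2),'gap',s['finger_gap'],'F',np.round(s['contact_force'],1),'q',np.round(s['q'],0))
    print('to go, tool axes',(R.T@(np.array(X)-p)).round(4),'rot about tool y rad',round(float(np.radians(a-ang)),4))
E
python3 -c "
from h import *
togo((.463,-.0057,.12),198)"
```

```text
t 1.75 tcp [ 0.4386 -0.0441  0.2315] xang 195.36 gap 0.04274744616416891 F [ 0.9 -0.7  0.2] q [ -6.   5. -10.  75.  -0. 159.]
to go, tool axes [-0.0337  0.1115 -0.0306] rot about tool y rad -0.0461
```

```bash
python3 -m inch '[{"gripper":0.5,"translation":[-0.0084,0.022,-0.0077],"rotation":[0,0,0]},{"gripper":0.5,"translation":[-0.0084,0.022,-0.0077],"rotation":[0,0,0]},{"gripper":0.5,"translation":[-0.0084,0.022,-0.0076],"rotation":[0,0,0]},{"gripper":0.5,"translation":[-0.0084,0.022,-0.0076],"rotation":[0,0,0]},{"gripper":0.5,"translation":[0,0.022,0],"rotation":[0,-0.046,0]},{"gripper":0.5,"translation":[0,0,0],"rotation":[0,0,0]},{"gripper":0.5,"translation":[0,0,0],"rotation":[0,0,0]},{"gripper":0.5,"translation":[0,0,0],"rotation":[0,0,0]},{"gripper":0.5,"translation":[0,0,0],"rotation":[0,0,0]},{"gripper":0.5,"translation":[0,0,0],"rotation":[0,0,0]}]'
python3 -c "
from h import *
togo((.463,-.0057,.04),198)
for n in('top','wrist','scene'):cv2.imwrite(f'pics/{n}1.png',get_image(n)[...,::-1])"
```

```text
clock: 3.0
tcp_pos: [0.4622, -0.0075, 0.1216]
eef_rot: [[-0.951, 0.0, 0.308], [-0.308, 0.0, -0.951], [-0.0, -1.0, 0.0]]
contact_force: [0.8, 0.2, 0.8]
finger_gap: 0.0427
t 3.0 tcp [ 0.4622 -0.0075  0.1216] xang 197.96 gap 0.042653998742590106 F [0.8 0.2 0.8] q [ -1.  11. -20.  59.   0. 161.]
to go, tool axes [-0.0013  0.0816 -0.0014] rot about tool y rad -0.0007
```

View pics/wrist1.png

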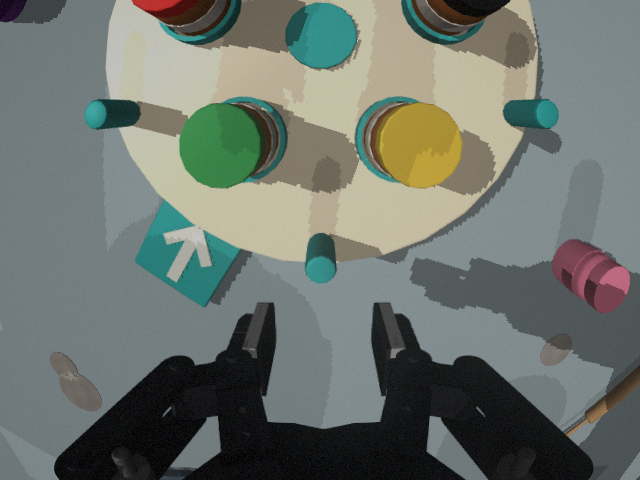

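View pics/scene1.png

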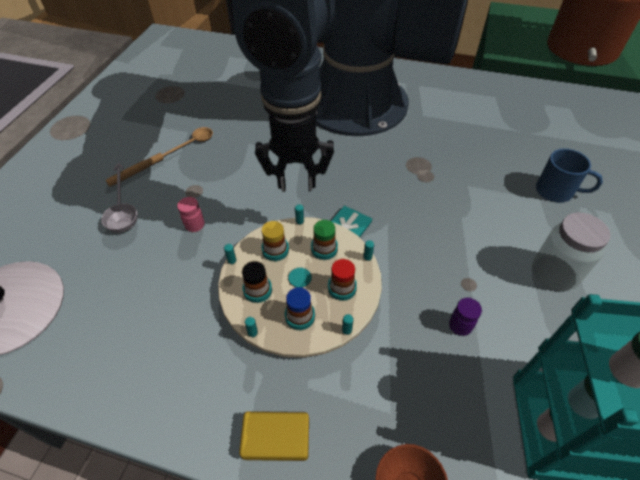

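The wrist view shows the peg top at about (320,258), centred between the fingertips at about (262,320) and (385,320). I'll go down over the peg.

```bash
python3 -m inch '[{"gripper":0.5,"translation":[-0.0013,0.01,-0.0014],"rotation":[0,0,0]},{"gripper":0.5,"translation":[0,0.012,0],"rotation":[0,0,0]},{"gripper":0.5,"translation":[0,0.012,0],"rotation":[0,0,0]},{"gripper":0.5,"translation":[0,0.012,0],"rotation":[0,0,0]},{"gripper":0.5,"translation":[0,0.012,0],"rotation":[0,0,0]},{"gripper":0.5,"translation":[0,0.012,0],"rotation":[0,0,0]},{"gripper":0.5,"translation":[0,0.0115,0],"rotation":[0,0,0]},{"gripper":0.5,"translation":[0,0,0],"rotation":[0,0,0]},{"gripper":0.5,"translation":[0,0,0],"rotation":[0,0,0]},{"gripper":0.5,"translation":[0,0,0],"rotation":[0,0,0]}]'
python3 -c "
from h import *
togo((.463,-.0057,.04),198)
for n in('wrist','scene'):cv2.imwrite(f'pics/{n}2.png',get_image(n)[...,::-1])"
```

```text
clock: 4.4
tcp_pos: [0.4632, -0.0056, 0.0402]
eef_rot: [[-0.951, 0.001, 0.309], [-0.309, 0.0, -0.951], [-0.001, -1.0, 0.0]]
contact_force: [1.1, -0.9, -1.1]
finger_gap: 0.0425
t 4.4 tcp [ 0.4632 -0.0056  0.0402] xang 197.98 gap 0.04252642885755399 F [ 1.1 -0.9 -1.1] q [ -1.  15. -27.  47.   0. 161.]
to go, tool axes [0.0002 0.0002 0.    ] rot about tool y rad -0.0004
```

View pics/wrist2.png

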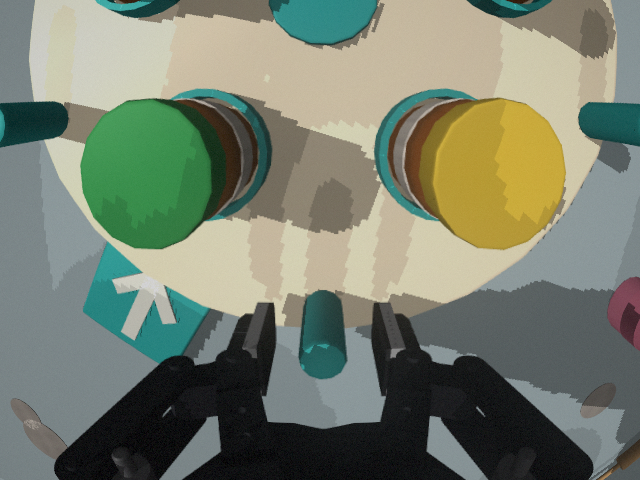

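View pics/scene2.png

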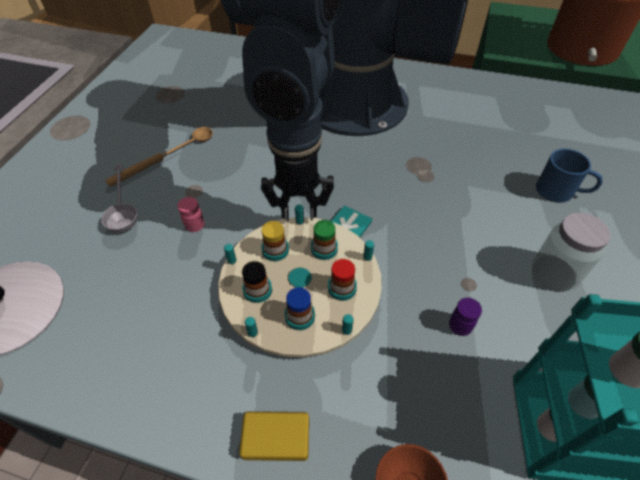

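The peg (about (322,340)) is between the pads. I'll narrow the gap, then start the arc gently.

```bash
python3 -m inch '[{"gripper":0.65,"translation":[0,0,0],"rotation":[0,0,0]},{"gripper":0.65,"translation":[0,0,0],"rotation":[0,0,0]},{"gripper":0.65,"translation":[0,0,0.0012],"rotation":[0,-0.0087,0]},{"gripper":0.65,"translation":[0,0,0.0024],"rotation":[0,-0.0175,0]},{"gripper":0.65,"translation":[0,0,0.0024],"rotation":[0,-0.0175,0]},{"gripper":0.65,"translation":[0,0,0.0024],"rotation":[0,-0.0175,0]},{"gripper":0.65,"translation":[-0.0001,0,0.0035],"rotation":[0,-0.0262,0]},{"gripper":0.65,"translation":[-0.0001,0,0.0047],"rotation":[0,-0.0349,0]},{"gripper":0.65,"translation":[-0.0001,0,0.0047],"rotation":[0,-0.0349,0]},{"gripper":0.65,"translation":[-0.0001,0,0.0047],"rotation":[0,-0.0349,0]}]'
cat >> h.py <<'E'
def arc(): # tool relative to axis
    s=readout.observe();R=s['eef_rot'];p=s['tcp_pos'];d=p[:2]-(.5915,.036)
    print('t',round(float(s['clock']),2),'r',np.hypot(*d).round(4),'polar',(np.degrees(np.arctan2(d[1],d[0]))%360).round(2),'xang',(np.degrees(np.arctan2(R[1,0],R[0,0]))%360).round(2),'z',p[2].round(4),'gap',s['finger_gap'],'F',np.round(s['contact_force'],1))
E
python3 -c "
from h import *
arc()
for n in('wrist',):cv2.imwrite(f'pics/{n}3.png',get_image(n)[...,::-1])"
```

```text
clock: 5.75
tcp_pos: [0.4733, -0.0297, 0.0398]
eef_rot: [[-0.874, -0.0, 0.486], [-0.486, 0.0, -0.874], [0.0, -1.0, -0.0]]
contact_force: [0.8, 1.1, 0.6]
finger_gap: 0.0296
t 5.75 r 0.1353 polar 209.07 xang 209.11 z 0.0398 gap 0.02963511906249556 F [0.8 1.1 0.6]
```

View pics/wrist3.png

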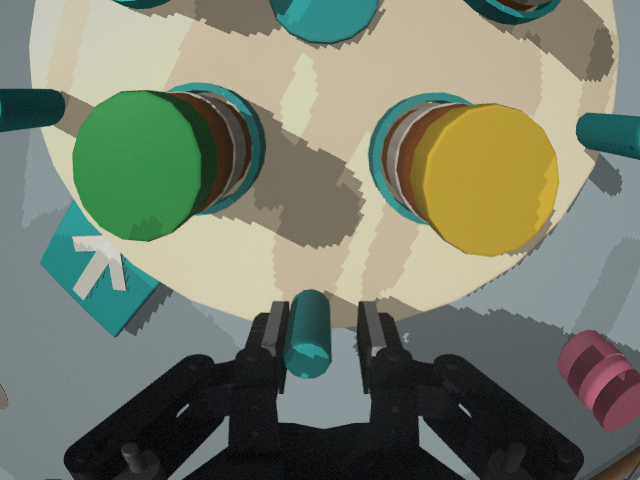

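The trailing pad is against the peg and the table is following, with both jars upright. I'll continue.

```bash
python3 -m inch '[{"gripper":0.65,"translation":[-0.0001,0,0.0047],"rotation":[0,-0.0349,0]},{"gripper":0.65,"translation":[-0.0001,0,0.0059],"rotation":[0,-0.0436,0]},{"gripper":0.65,"translation":[-0.0001,0,0.0059],"rotation":[0,-0.0436,0]},{"gripper":0.65,"translation":[-0.0001,0,0.0059],"rotation":[0,-0.0436,0]},{"gripper":0.65,"translation":[-0.0001,0,0.0059],"rotation":[0,-0.0436,0]},{"gripper":0.65,"translation":[-0.0001,0,0.0059],"rotation":[0,-0.0436,0]},{"gripper":0.65,"translation":[-0.0001,0,0.0059],"rotation":[0,-0.0436,0]},{"gripper":0.65,"translation":[-0.0001,0,0.0059],"rotation":[0,-0.0436,0]},{"gripper":0.65,"translation":[-0.0001,0,0.0059],"rotation":[0,-0.0436,0]},{"gripper":0.65,"translation":[-0.0001,0,0.0059],"rotation":[0,-0.0436,0]}]'
python3 -c "
from h import *
arc()"
```

```text
clock: 7.05
tcp_pos: [0.5109, -0.0729, 0.0397]
eef_rot: [[-0.594, -0.0, 0.804], [-0.804, 0.0, -0.594], [0.0, -1.0, -0.0]]
contact_force: [0.0, -0.2, -0.0]
finger_gap: 0.03
t 7.05 r 0.1355 polar 233.49 xang 233.56 z 0.0397 gap 0.02995933613562447 F [ 0.  -0.2 -0. ]
```

```bash
python3 -m inch '[{"gripper":0.65,"translation":[-0.0001,0,0.0059],"rotation":[0,-0.0436,0]},{"gripper":0.65,"translation":[-0.0001,0,0.0059],"rotation":[0,-0.0436,0]},{"gripper":0.65,"translation":[-0.0001,0,0.0059],"rotation":[0,-0.0436,0]},{"gripper":0.65,"translation":[-0.0001,0,0.0059],"rotation":[0,-0.0436,0]},{"gripper":0.65,"translation":[-0.0001,0,0.0059],"rotation":[0,-0.0436,0]},{"gripper":0.65,"translation":[-0.0001,0,0.0059],"rotation":[0,-0.0436,0]},{"gripper":0.65,"translation":[-0.0001,0,0.0059],"rotation":[0,-0.0436,0]},{"gripper":0.65,"translation":[-0.0001,0,0.0059],"rotation":[0,-0.0436,0]},{"gripper":0.65,"translation":[-0.0001,0,0.0059],"rotation":[0,-0.0436,0]},{"gripper":0.65,"translation":[-0.0001,0,0.0059],"rotation":[0,-0.0436,0]}]'
python3 -c "
from h import *
arc()"
```

```text
clock: 8.3
tcp_pos: [0.5642, -0.0971, 0.0397]
eef_rot: [[-0.199, -0.0, 0.98], [-0.98, -0.0, -0.199], [0.0, -1.0, -0.0]]
contact_force: [-1.6, 0.5, -0.3]
finger_gap: 0.0299
t 8.3 r 0.1359 polar 258.4 xang 258.53 z 0.0397 gap 0.029910601902427607 F [-1.6  0.5 -0.3]
```

```bash
python3 -m inch '[{"gripper":0.65,"translation":[-0.0001,0,0.0047],"rotation":[0,-0.0349,0]},{"gripper":0.65,"translation":[-0.0001,0,0.0047],"rotation":[0,-0.0349,0]},{"gripper":0.65,"translation":[-0.0001,0,0.0047],"rotation":[0,-0.0349,0]},{"gripper":0.65,"translation":[-0.0001,0,0.0047],"rotation":[0,-0.0349,0]},{"gripper":0.65,"translation":[-0.0001,0,0.0035],"rotation":[0,-0.0262,0]},{"gripper":0.65,"translation":[-0.0001,0,0.0024],"rotation":[0,-0.0175,0]},{"gripper":0.65,"translation":[0,0,0.0012],"rotation":[0,-0.0087,0]},{"gripper":0.65,"translation":[0,0,0],"rotation":[0,0,0]},{"gripper":0.65,"translation":[0,0,0],"rotation":[0,0,0]},{"gripper":0.65,"translation":[0,0,0],"rotation":[0,0,0]}]'
python3 - <<'E'
from h import *
arc()
for n in('top','scene'):
    cv2.imwrite(f'pics/{n}4.png',get_image(n)[...,::-1]);im=cv2.imread(f'pics/{n}4.png')
    for k,lo,hi,z in(('red',(0,200,110),(4,255,255),.0915),('yel',(22,180,140),(32,255,255),.0915),('blu',(108,150,50),(125,255,255),.0915)):
        for b in blobs(im,lo,hi):
            if b[1]<900:
                X=ray(n,b[0],z)[:2];d=X-(.5915,.036);print(n,k,b[0],b[1],X.round(4),np.hypot(*d).round(4),np.degrees(np.arctan2(d[1],d[0])).round(1))
    print([(d['point'],d['confidence']) for d in landmark_of('red_jar_mid',n)[:3]])
E
```

```text
clock: 9.55
tcp_pos: [0.5899, -0.0994, 0.0398]
eef_rot: [[-0.01, 0.0, 1.0], [-1.0, -0.0, -0.01], [0.0, -1.0, 0.0]]
contact_force: [0.4, -0.3, -0.0]
finger_gap: 0.0299
t 9.55 r 0.1354 polar 269.32 xang 269.44 z 0.0398 gap 0.02987108494359205 F [ 0.4 -0.3 -0. ]
top red [316.7 248. ] 461 [0.5175 0.0645] 0.0793 158.9
top yel [375.8 175.7] 466 [ 0.6347 -0.0331] 0.0815 -58.0
top blu [285.5 199.5] 412 [0.5974 0.1142] 0.0784 85.7
[([316.6, 252.1], 0.81), ([165.6, 213.3], 0.57)]
scene red [326.7 230.6] 255 [0.5183 0.0683] 0.08 156.2
scene yel [252.8 269.3] 263 [ 0.6354 -0.0297] 0.079 -56.2
scene blu [342.  272.7] 376 [0.5998 0.1182] 0.0826 84.3
[([467.5, 317.0], 0.97), ([326.5, 238.4], 0.63)]
```

View pics/top4.png

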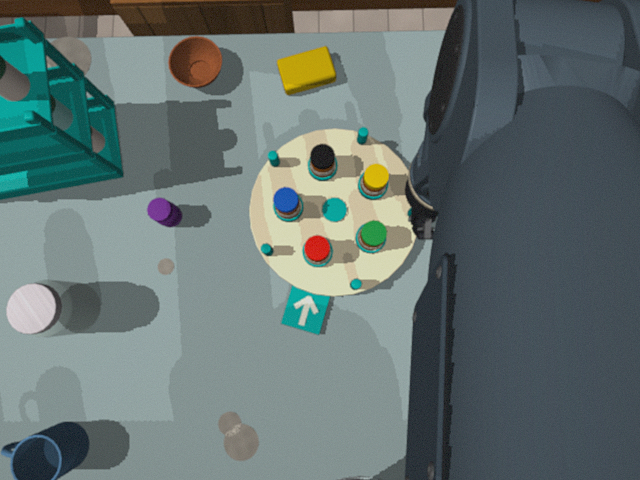

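View pics/scene4.png

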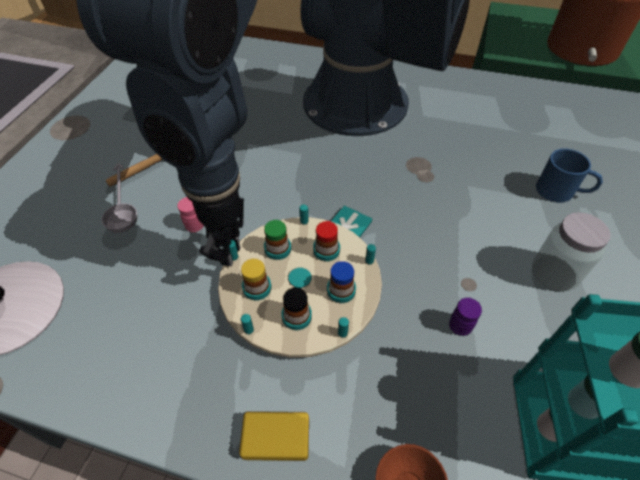

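Red is at about 158.5° and the front is at about 163°, so there are about 4° to go. After that I'll lift straight up.

```bash
python3 -m inch '[{"gripper":0.65,"translation":[0,0,0.0012],"rotation":[0,-0.0087,0]},{"gripper":0.65,"translation":[0,0,0.0024],"rotation":[0,-0.0175,0]},{"gripper":0.65,"translation":[0,0,0.0024],"rotation":[0,-0.0175,0]},{"gripper":0.65,"translation":[0,0,0.0024],"rotation":[0,-0.0175,0]},{"gripper":0.65,"translation":[0,0,0.0016],"rotation":[0,-0.0122,0]},{"gripper":0.65,"translation":[0,0,0],"rotation":[0,0,0]},{"gripper":0.65,"translation":[0,0,0],"rotation":[0,0,0]},{"gripper":0.65,"translation":[0,0,-0.002],"rotation":[0,0,0]},{"gripper":0.65,"translation":[0,0,-0.002],"rotation":[0,0,0]},{"gripper":0.65,"translation":[0,0,-0.002],"rotation":[0,0,0]}]'
python3 - <<'E'
from h import *
arc()
E
```

```text
clock: 11.0
tcp_pos: [0.5937, -0.0996, 0.0398]
eef_rot: [[0.064, -0.0, 0.998], [-0.998, 0.0, 0.064], [-0.0, -1.0, -0.0]]
contact_force: [0.7, -0.0, -0.3]
finger_gap: 0.0299
t 11.0 r 0.1356 polar 270.95 xang 273.65 z 0.0398 gap 0.029945882341685052 F [ 0.7 -0.  -0.3]
```

```bash
python3 -m inch '[{"gripper":0.65,"translation":[0,-0.008,0],"rotation":[0,0,0]},{"gripper":0.65,"translation":[0,-0.012,0],"rotation":[0,0,0]},{"gripper":0.65,"translation":[0,-0.015,0],"rotation":[0,0,0]},{"gripper":0.65,"translation":[0,-0.02,0],"rotation":[0,0,0]},{"gripper":0.65,"translation":[0,-0.025,0],"rotation":[0,0,0]},{"gripper":0.65,"translation":[0,-0.025,0],"rotation":[0,0,0]},{"gripper":0.65,"translation":[0,-0.02,0],"rotation":[0,0,0]},{"gripper":0.65,"translation":[0,-0.01,0],"rotation":[0,0,0]},{"gripper":0.65,"translation":[0,0,0],"rotation":[0,0,0]},{"gripper":0.65,"translation":[0,0,0],"rotation":[0,0,0]}]'
python3 - <<'E'
from h import *
arc()
for n in('top','scene'):
    cv2.imwrite(f'pics/{n}5.png',get_image(n)[...,::-1]);im=cv2.imread(f'pics/{n}5.png')
    for k,lo,hi,z in(('red',(0,200,110),(4,255,255),.0915),('yel',(22,180,140),(32,255,255),.0915),('blu',(108,150,50),(125,255,255),.0915)):
        for b in blobs(im,lo,hi):
            if b[1]<900:
                X=ray(n,b[0],z)[:2];d=X-(.5915,.036);print(n,k,b[0],b[1],X.round(4),np.hypot(*d).round(4),np.degrees(np.arctan2(d[1],d[0])).round(1))
    for t in('red_jar_mid','yellow_jar_mid','front_mark'):
        print(n,t,[(d['point'],d['confidence'],ray(n,d['point'],.013 if t[0]=='f' else .063)[:2].round(4)) for d in landmark_of(t,n)[:2]])
E
```

```text
clock: 12.25
tcp_pos: [0.5936, -0.0995, 0.1741]
eef_rot: [[0.064, -0.001, 0.998], [-0.998, 0.0, 0.064], [-0.0, -1.0, -0.001]]
contact_force: [0.1, 0.2, 0.2]
finger_gap: 0.0298
t 12.25 r 0.1355 polar 270.89 xang 273.65 z 0.1741 gap 0.02979363787578597 F [0.1 0.2 0.2]
top red [320.3 249.2] 464 [0.5155 0.0588] 0.0794 163.3
top yel [373.6 172.8] 455 [ 0.6396 -0.0297] 0.0814 -53.8
top blu [285.4 203.2] 407 [0.5913 0.1143] 0.0783 90.2
top red_jar_mid [([320.0, 256.0], 0.93, array([0.5076, 0.0596])), ([166.2, 213.4], 0.87, array([0.5833, 0.318 ]))]
top yellow_jar_mid [([372.6, 174.7], 0.76, array([ 0.6446, -0.0312]))]
top front_mark [([303.4, 306.6], 0.64, array([0.4251, 0.0899]))]
scene red [324.  228.8] 248 [0.5156 0.0625] 0.0804 160.8
scene yel [253.6 272. ] 283 [ 0.6402 -0.0263] 0.0791 -52.0
scene blu [343.  269.8] 372 [0.5935 0.1183] 0.0824 88.6
scene red_jar_mid [([323.8, 234.2], 0.84, array([0.5058, 0.0593])), ([463.3, 320.2], 0.81, array([0.6161, 0.3279]))]
scene yellow_jar_mid [([191.1, 214.9], 0.9, array([ 0.5312, -0.2046])), ([254.8, 277.7], 0.6, array([ 0.6338, -0.0302]))]
scene front_mark []
```

View pics/top5.png

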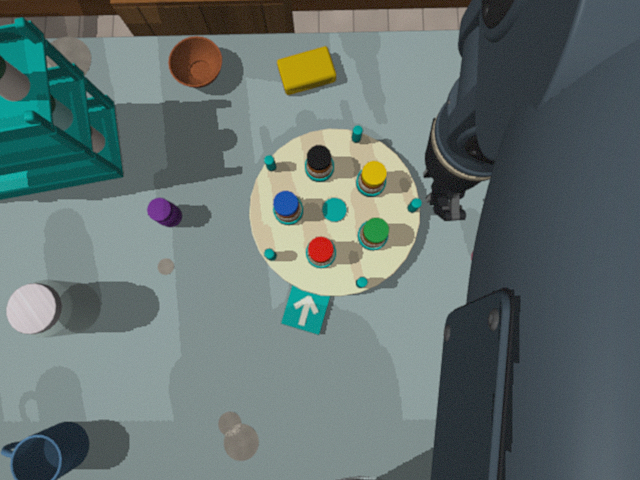

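View pics/scene5.png

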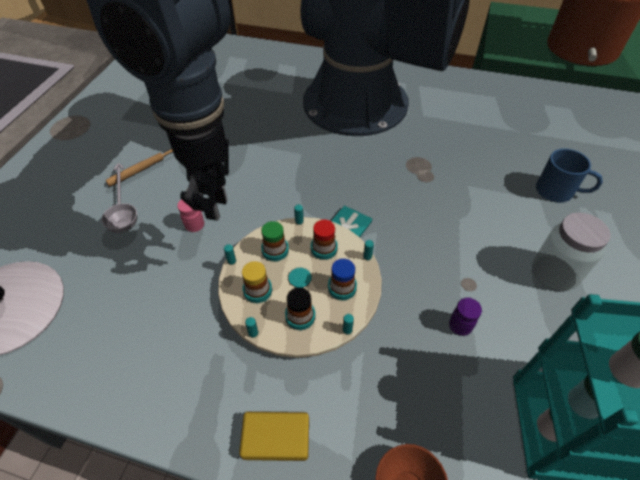

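In the top view the red cap is at (320,249), on the line from the hub (334,209) to the arrow (305,310). The red and yellow jars are upright, and the gripper is clear at 0.174 m.

```bash
python3 -c "
from rig import *
print(job.hand_in(), readout.observe()['clock'])"
```

```text
the job is handed in; nothing more can be done
the job is handed in; nothing more can be done
```

I turned the turntable about 73° counter-clockwise, so the red-capped jar now stands at the front in line with the white arrow. I did it with the half-closed fingers straddling the nearest rim peg, then backed off the peg, lifted clear and handed in after about 12.6 s of the 38 s.

- **Alignment:** the last pictures put the red jar at 163.3° (top camera) and 160.8° (scene camera), against a front direction of about 163° from the tongue. That is within about 2–3°, where 12° is allowed.
- **Jars and gripper:** the red and yellow jars look upright in their cups. I judged this by eye, not by measuring tilt. The gripper was clear at a height of 0.174 m with about 0 N of contact force.
- **Turntable at rest:** I did not measure its speed. The red jar turned the last 4° that I asked for, and the table was not touched after that.
- **Disagreements:**
  - The two cameras differed by about 2–3° and 3–4 mm.
  - The network's arrow points scattered by about 10 mm, so I took the front direction from the tongue's edges and centre instead.
  - The network missed the arrow in the last scene picture.
  - It also reported the purple and pink look-alikes, which I ruled out by eye.

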